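# Put the loose gate blade away in the narrowest rack slot that takes it

## Robot

A 6-joint arm with a two-finger parallel gripper is mounted at the origin on the work surface. World frame = base frame: x ahead of the robot, y to its left, z up, the work surface at z = 0. Lengths are in m, angles in rad, forces in N, time in s.
With the tool pointing down it reaches from about 0.3 to 1 m from the base axis. Payload 5.1 kg.
Tool frame: the origin (TCP) lies at the very end of the fingers, on their centre line; the grasp point (between the pads) lies bot.tcp_to_grasp behind it (bot.tcp_to_grasp is the distance from the TCP to the grasp point, in m); z points along the fingers, y is the direction in which the jaws open and shut (so a half turn about z gives the same grasp; the last joint's range is limited). The gripper opens to 95 mm and grips with 3 to 60 N. Pads are 20 mm wide; open, the fingers measure 119 mm over their backs; the gripper's body (75 mm by 180 mm) begins 59 mm behind the grasp point.
Start: joints at [-1.242, 0.124, 1.65, -0, 1.367, -0.083], TCP at [0.26, -0.596, 0.215] pointing down, gripper open.
Joint ranges: [-2.61, 2.61], [-1.02, 2.33], [0.03, 2.71], [-1.35, 4.49], [0.32, 2.68], [-2.91, 2.91]. Speed limits (rad/s): [2.57, 2.57, 3.14, 3.14, 3.14, 3.14].

## Interface

Orientations are given as a 3x3 rotation matrix whose columns are the frame's x, y, z axes.
In Python, from station import bot, vision, finish_job gives the robot as it stands.
- The arm moves only by the tool jog_arm, never from a script. Its argument "deltas" is a list of rows, each a list of 5 numbers: the closure, from 0 (fully open) to 1 (shut), then the shift along the tool's x, y, z in mm, then the turn about the tool's z in degrees. In form: [[grip, x, y, z, spin], ...]. A call has 1 to 8 rows; each row is the pose to reach, as a shift and turn from the pose commanded when the call began, along the tool's axes at that moment; what a row does not reach only later rows make up. A row lasts 1/12 s, in which the tool goes at most 41.7 mm and 7.16 degrees, less where a joint would pass 70% of its speed; a pose out of reach is approached as far as the arm can. A call with a gripper value outside its range is refused whole. The fingers move at their own pace and stop on an object; the grip force is fixed at half the most. Time passes only in rows, so rows that repeat a pose let the fingers close. It gives the time, the measured TCP pose, the force and the opening at its end, in the units of the state.
- bot.read_state(): the state, without advancing time (a new reading comes with each control period).
- vision.capture(name): name is "scene" or "side" or "wrist"; returns a dict with "image" (480x640x3 uint8, red, green, blue), "K" (3x3 intrinsics, pixels), "rvec" (rotation vector, rad) and "tvec" (3), from world to camera coordinates, as OpenCV has them. Camera axes: x right, y down, z forward; pixel columns grow to the right and rows downward; lengths in m; the calibration is good to about 2 mm. The wrist camera is an equidistant fisheye: a pixel r from the principal point sees the ray r / f radians off the axis. A picture is of the moment at which its call begins. There is no depth.
- finish_job(): hands the job in, once; it reports no verdict.
The state is a dict: "t": time; "joint_positions": joint angles; "dq": joint speeds; "effort": joint torques, N m; "eef_pos": TCP position; "tool_rot": TCP orientation; "force": force on the tool from outside, world axes, zero at the start; "moment": the same for the moment, N m; "grip_width": opening from 0.0 (shut) to 1.0 (fully open).
Only numpy, scipy, OpenCV 4.12 (cv2) and the standard library are available. Lean on these libraries where they do the work, as an engineer would, in place of code of your own. Each camera call takes 0.05 s, during which the arm holds its last target.

## Task

Take the blue gate blade from the grey tool chest's lid and, starting at the rack's narrow end, lower it onto one slot after another, leaving it flat on the floor of the first slot that takes it. Then slide the steel keeper, with the yellow fin, fully home over the blade's end. Leave the two blades on the wooden crate and the other things on the lid where they are.

Things in the scene. Friction and masses are not known exactly. Their poses are not given: they have to be found in the camera images.
- blade_a: One of three look-alike blue plastic gate blades, 0.1 to 0.25 kg: a flat plate 120 mm long (x), 16 mm thick, and 30, 38 or 46 mm wide (y; which is not told), with an upright grip fin on its middle, 60 mm long (x), 14 mm thick (y), from 16 to 52 mm above the underside. Origin: centre of the underside. One blade starts on the chest lid, two on the crate; which varies.
- blade_b: One of three look-alike blue plastic gate blades, 0.1 to 0.25 kg: a flat plate 120 mm long (x), 16 mm thick, and 30, 38 or 46 mm wide (y; which is not told), with an upright grip fin on its middle, 60 mm long (x), 14 mm thick (y), from 16 to 52 mm above the underside. Origin: centre of the underside. One blade starts on the chest lid, two on the crate; which varies.
- blade_c: One of three look-alike blue plastic gate blades, 0.1 to 0.25 kg: a flat plate 120 mm long (x), 16 mm thick, and 30, 38 or 46 mm wide (y; which is not told), with an upright grip fin on its middle, 60 mm long (x), 14 mm thick (y), from 16 to 52 mm above the underside. Origin: centre of the underside. One blade starts on the chest lid, two on the crate; which varies.
- chest: Grey tool chest, fixed, 284 mm (x) by 260 mm (y), its flat lid 160 mm high. Origin: centre of its underside. The blade to put away starts on the lid, within 100 mm of the chest's centre in plan.
- crate: Wooden crate, fixed, 300 mm (x) by 160 mm (y), its top 160 mm high. Origin: centre of its underside. The two spare blades lie on it.
- rack: Grey plastic rack, fixed, 40 mm high, -80 to +140 mm in its x, 222 mm wide in y. Four open-topped slots 18 mm deep run along x, at y = -84, -40, 12 and 72 mm, widening from 26 mm (-y end) to 50 mm. A blade enters a slot with 4 mm or more to spare in width, or is 4 mm or more too wide and stays on top. Origin: on the underside, below the middle of the slots' length.
- slot1 (a point): Slot 1 of the rack, counted from the narrow end: 26 mm wide (y) and 128 mm long (x). Point: centre of the slot's floor, 18 mm below the rack's top; axes as the rack's.
- slot2 (a point): Slot 2 of the rack, counted from the narrow end: 34 mm wide (y) and 128 mm long (x). Point: centre of the slot's floor, 18 mm below the rack's top; axes as the rack's.
- slot3 (a point): Slot 3 of the rack, counted from the narrow end: 42 mm wide (y) and 128 mm long (x). Point: centre of the slot's floor, 18 mm below the rack's top; axes as the rack's.
- slot4 (a point): Slot 4 of the rack, counted from the narrow end: 50 mm wide (y) and 128 mm long (x). Point: centre of the slot's floor, 18 mm below the rack's top; axes as the rack's.
- keeper (a joint): Keeper: steel strip 60 mm (x) by 200 mm (y), 4 mm thick, that slides 1.5 mm above the rack's top. 0: fully open, beyond the slots' +x ends; 0.025 m: fully home against its stop, 25 mm towards the rack's -x, over the slots' +x ends. It needs about 3 N and stays where left. A blade not down in its slot blocks it.
- keeper_fin (a point): Top centre of the keeper's upright yellow fin, 14 mm thick (rack's x), 60 mm long (rack's y), rising from 45.5 to 79.5 mm above the work surface; 100 mm along the rack's +x from the slots' centre line when open, 75 mm when home. Axes as the rack's.
- valve: Brass check valve body, a bystander on the lid, 70 mm long and 65 mm high. Origin: centre of its underside.
- plug: Red auger end plug, a bystander on the lid, 60 mm across and 45 mm high. Origin: centre of its underside.
Not all that is in view belongs to the job. What is shaped like the blade_b but pink or red is not meant. Leave any red look-alike of the blade_c alone.

How it is judged:
On the way, in this order (a step that is already met when the one before it is completed fails the run):
1. the blade from the lid is lowered onto the narrowest slot and touches the rack there (((horizontal distance between blade_a and slot1 below 0.015 m and angle between the x axis of blade_a and the x axis of slot1, either way round below 0.15 rad and z of blade_a in the frame of slot1 below 0.024 m and contact force between blade_a and rack above 0.5 N) or (horizontal distance between blade_b and slot1 below 0.015 m and angle between the x axis of blade_b and the x axis of slot1, either way round below 0.15 rad and z of blade_b in the frame of slot1 below 0.024 m and contact force between blade_b and rack above 0.5 N) or (horizontal distance between blade_c and slot1 below 0.015 m and angle between the x axis of blade_c and the x axis of slot1, either way round below 0.15 rad and z of blade_c in the frame of slot1 below 0.024 m and contact force between blade_c and rack above 0.5 N))), for 0.05 s.
2. it is lowered onto the slot just narrower than the one that takes it and touches the rack there; if that was the narrowest, it is brought over the next (((horizontal distance between blade_a and slot2 below 0.015 m and angle between the x axis of blade_a and the x axis of slot2, either way round below 0.15 rad and z of blade_a in the frame of slot2 below 0.024 m and contact force between blade_a and rack above 0.5 N) or (horizontal distance between blade_b and slot3 below 0.015 m and angle between the x axis of blade_b and the x axis of slot3, either way round below 0.15 rad and z of blade_b in the frame of slot3 below 0.024 m and contact force between blade_b and rack above 0.5 N) or (horizontal distance between blade_c and slot2 below 0.015 m and z of blade_c in the frame of slot2 above 0.008 m))), for 0.02 s.
3. the blade from the chest lid lies flat on the floor of the narrowest slot that takes it, the keeper still open (((horizontal distance between blade_a and slot3 below 0.008 m and z of blade_a in the frame of slot3 between -0.004 and 0.004 m and angle between the x axis of blade_a and the x axis of slot3, either way round below 0.08 rad and angle between blade_a's own z axis and vertical below 0.06 rad and distance of each of blade_b, blade_c from where it was at the start of the episode below 0.03 m and horizontal distance between each of blade_b, blade_c and chest above 0.2 m and value of joint keeper below 0.012 m) or (horizontal distance between blade_b and slot4 below 0.008 m and z of blade_b in the frame of slot4 between -0.004 and 0.004 m and angle between the x axis of blade_b and the x axis of slot4, either way round below 0.08 rad and angle between blade_b's own z axis and vertical below 0.06 rad and distance of each of blade_a, blade_c from where it was at the start of the episode below 0.03 m and horizontal distance between each of blade_a, blade_c and chest above 0.2 m and value of joint keeper below 0.012 m) or (horizontal distance between blade_c and slot2 below 0.008 m and z of blade_c in the frame of slot2 between -0.004 and 0.004 m and angle between the x axis of blade_c and the x axis of slot2, either way round below 0.08 rad and angle between blade_c's own z axis and vertical below 0.06 rad and distance of each of blade_a, blade_b from where it was at the start of the episode below 0.03 m and horizontal distance between each of blade_a, blade_b and chest above 0.2 m and value of joint keeper below 0.012 m))), for 0.2 s.
At the end, for the whole second after the job is handed in: The lid's blade rests flat on the floor of the narrowest slot that takes it (within 8 mm in plan, 4 mm in height, 0.08 rad in yaw, 0.06 rad in tilt); the keeper is past 21 of its 25 mm; the other two blades are within 30 mm of their starts, on the crate (((horizontal distance between blade_a and slot3 below 0.008 m and z of blade_a in the frame of slot3 between -0.004 and 0.004 m and angle between the x axis of blade_a and the x axis of slot3, either way round below 0.08 rad and angle between blade_a's own z axis and vertical below 0.06 rad and distance of each of blade_b, blade_c from where it was at the start of the episode below 0.03 m and horizontal distance between each of blade_b, blade_c and chest above 0.2 m and value of joint keeper above 0.021 m and linear speed of blade_a below 0.02 m/s) or (horizontal distance between blade_b and slot4 below 0.008 m and z of blade_b in the frame of slot4 between -0.004 and 0.004 m and angle between the x axis of blade_b and the x axis of slot4, either way round below 0.08 rad and angle between blade_b's own z axis and vertical below 0.06 rad and distance of each of blade_a, blade_c from where it was at the start of the episode below 0.03 m and horizontal distance between each of blade_a, blade_c and chest above 0.2 m and value of joint keeper above 0.021 m and linear speed of blade_b below 0.02 m/s) or (horizontal distance between blade_c and slot2 below 0.008 m and z of blade_c in the frame of slot2 between -0.004 and 0.004 m and angle between the x axis of blade_c and the x axis of slot2, either way round below 0.08 rad and angle between blade_c's own z axis and vertical below 0.06 rad and distance of each of blade_a, blade_b from where it was at the start of the episode below 0.03 m and horizontal distance between each of blade_a, blade_b and chest above 0.2 m and value of joint keeper above 0.021 m and linear speed of blade_c below 0.02 m/s))); the robot touches nothing.
It fails at once if the valve body on the lid is moved by more than 40 mm (distance of valve from where it was at the start of the episode above 0.04 m).
It fails at once if the red plug on the lid is moved by more than 40 mm (distance of plug from where it was at the start of the episode above 0.04 m).
It also fails if it takes over 61 s, if anything falls off the work surface, if the arm or the gripper's body presses on something with over 40 N, if the wrist force passes 120 N, or if a joint passes its speed limit or range.

## Working session

There is one attempt and no reset: what is moved stays moved. The work goes in short steps, Python scripts to look and compute and a tool call to move; the robot and the scene stay as the last step left them, time stands still between calls to the robot, and variables do not carry over. Pictures are saved under pics/ and viewed, and the job is handed in when it is done.

Besides the shell and the picture viewer there is one more tool, called after "Call:" as name(argument=value, ...), one argument or row to a line, values as JSON. jog_arm: Moves the arm, as the interface text tells. Its arguments: {"type":"object","properties":{"deltas":{"type":"array","items":{"type":"array","items":{"type":"number"}}}},"required":["deltas"]}

```bash
ls; mkdir -p pics; python3 - <<'E'
from station import bot, vision
import cv2
print(bot.read_state(), bot.tcp_to_grasp)
for n in ["scene","side","wrist"]:
    c=vision.capture(n); cv2.imwrite(f"pics/{n}0.png",c["image"][:,:,::-1]); print(n,c["K"],c["rvec"],c["tvec"])
E
```

```text
pics
{'t': 0.0, 'joint_positions': array([-1.24164074e+00,  1.24510906e-01,  1.65164597e+00,  4.92538031e-07,
        1.36749828e+00, -8.25877141e-02]), 'dq': array([-1.35079892e-03,  9.68518708e-05,  2.55018852e-04, -7.72617686e-05,
        9.78380990e-04, -4.29389597e-04]), 'effort': array([-1.93805448e-03, -4.17610073e+01, -3.59928274e+01,  7.75094004e-02,
        4.93168796e-02, -2.06765562e-04]), 'eef_pos': array([ 0.25991061, -0.59508389,  0.21339987]), 'tool_rot': array([[ 9.16424631e-01,  4.00206760e-01, -6.66233141e-04],
       [ 4.00207278e-01, -9.16422569e-01,  1.95192831e-03],
       [ 1.70623819e-04, -2.05542653e-03, -9.99997873e-01]]), 'force': array([-0.20795648, -0.68478554, -0.28432526]), 'moment': array([0.0228363 , 0.03244376, 0.01338713]), 'grip_width': 0.9958541939950106} 0.0188
scene [[460.30859388   0.         322.91076273]
 [  0.         460.30859388 235.94193868]
 [  0.           0.           1.        ]] [ 2.28967748  0.96709972 -0.34297278] [-0.16713778 -0.26802123  1.44446592]
side [[443.94732268   0.         307.40539117]
 [  0.         443.94732268 240.36305943]
 [  0.           0.           1.        ]] [ 0.28376956 -2.6323622   1.48371969] [0.39538391 0.23653268 1.06644676]
wrist [[371.64829954   0.         320.2711137 ]
 [  0.         371.64829954 242.74014348]
 [  0.           0.           1.        ]] [-2.43548529  1.59357274  0.21711624] [-0.64910774 -0.028634    0.39042005]
```

View pics/scene0.png

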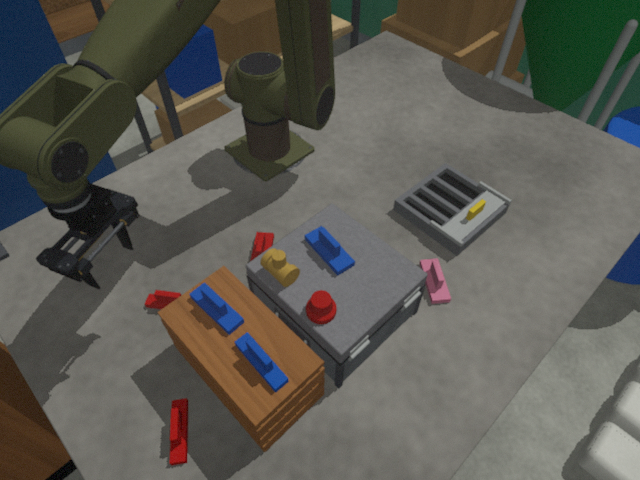

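View pics/side0.png

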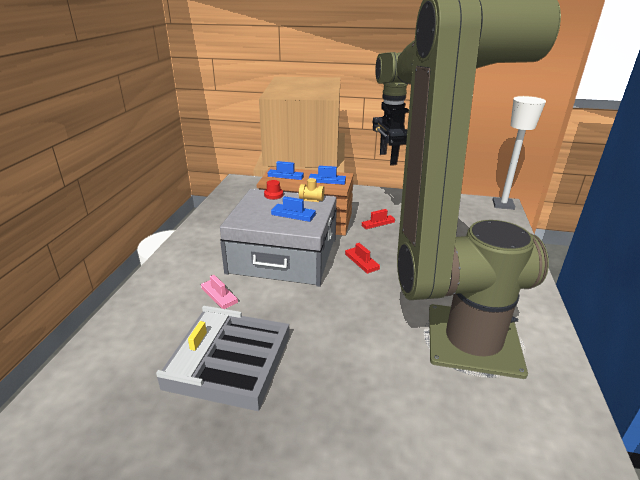

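View pics/wrist0.png

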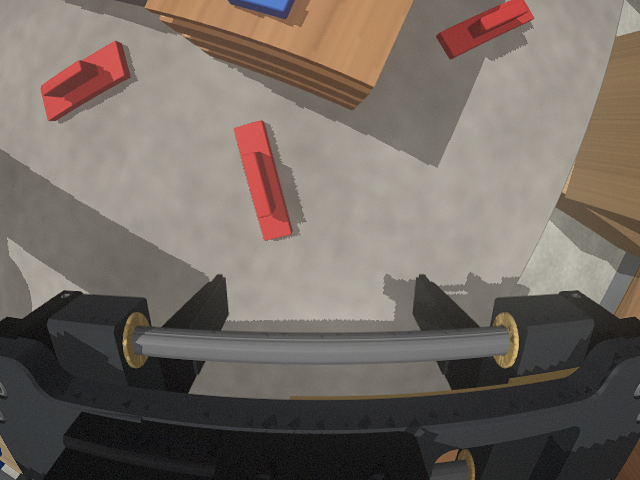

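Scene view: the blue blade on the lid is at about (329,250), with two blue spares on the crate at (216,307) and (261,361). Red look-alikes lie at (262,246), (163,299) and (179,430), and a pink one at (435,281). The rack is at (453,207). The task wants the blue blade on the lid. I'll enlarge crops to confirm it and to measure.

```bash
python3 - <<'E'
import cv2
s=cv2.imread("pics/scene0.png"); d=cv2.imread("pics/side0.png")
def crop(im,x,y,w,h,k,n): cv2.imwrite(n,cv2.resize(im[y:y+h,x:x+w],None,fx=k,fy=k,interpolation=cv2.INTER_CUBIC))
crop(s,385,160,130,95,6,"pics/c_rack.png")
crop(s,290,215,80,65,9,"pics/c_blade.png")
crop(d,150,300,150,110,5,"pics/d_rack.png")
crop(d,260,190,70,40,11,"pics/d_blade.png")
E
```

```text
(no output)
```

View pics/c_rack.png

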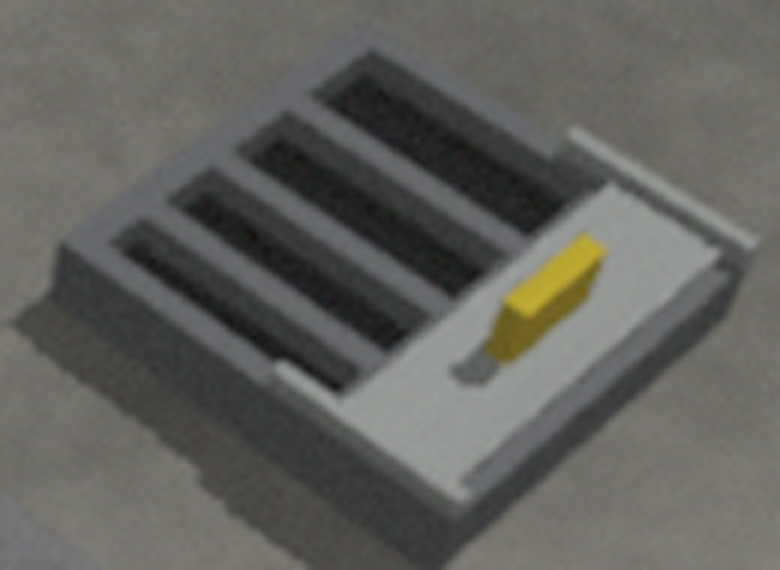

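View pics/c_blade.png

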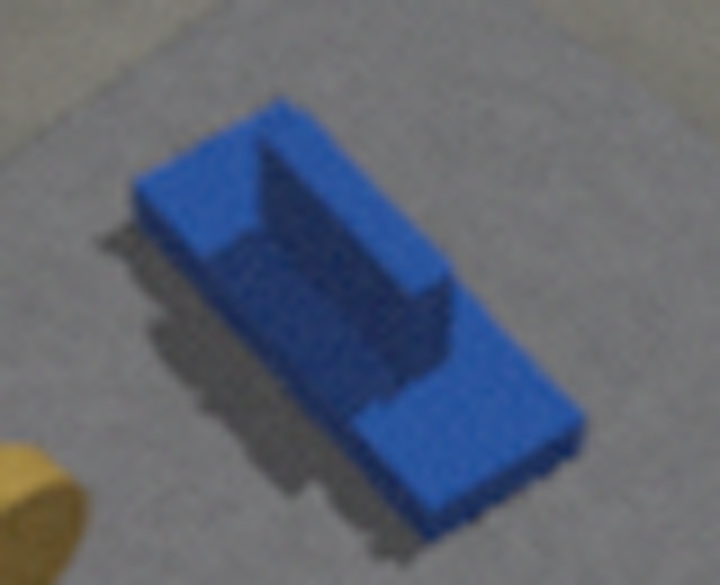

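View pics/d_rack.png

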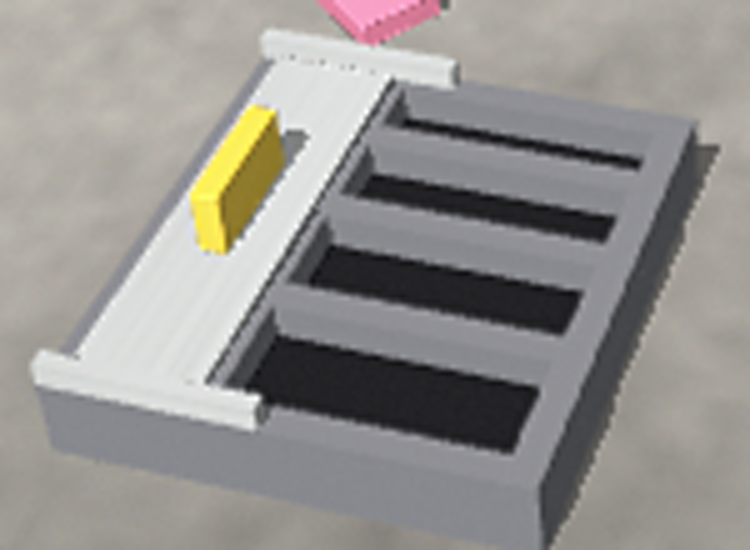

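View pics/d_blade.png

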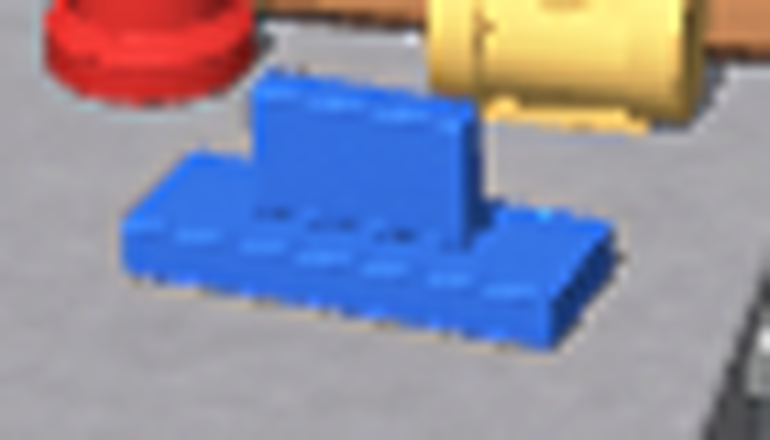

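```bash
cat > h.py <<'E'
import numpy as np, cv2
from station import bot, vision
from scipy.optimize import least_squares
CAL={'scene':(np.array([[460.30859388,0,322.91076273],[0,460.30859388,235.94193868],[0,0,1]]),np.array([2.28967748,0.96709972,-0.34297278]),np.array([-0.16713778,-0.26802123,1.44446592])),
'side':(np.array([[443.94732268,0,307.40539117],[0,443.94732268,240.36305943],[0,0,1]]),np.array([0.28376956,-2.6323622,1.48371969]),np.array([0.39538391,0.23653268,1.06644676]))}
def proj(cam,P):
    K,r,t=CAL[cam]; return cv2.projectPoints(np.asarray(P,float),r,t,K,None)[0][:,0]
def place(p,P):
    c,s=np.cos(p[2]),np.sin(p[2]); P=np.asarray(P,float)
    return np.c_[p[0]+c*P[:,0]-s*P[:,1],p[1]+s*P[:,0]+c*P[:,1],P[:,2]]
def ray(cam,uv,z):
    K,r,t=CAL[cam]; R=cv2.Rodrigues(r)[0]; d=R.T@np.linalg.solve(K,[uv[0],uv[1],1]); c=-R.T@t
    return c+d*(z-c[2])/d[2]
E
python3 - <<'E'
from h import *
so=lambda a:np.array(a)/6+[385,160]; do=lambda a:np.array(a)/5+[150,300]
S=[((-80,-111,40),(62,245)),((-80,111,40),(362,28)),((-64,-97,40),(110,243)),((-64,47,40),(312,97)),((-64,97,40),(372,50)),((93,-30,79.5),(505,298)),((107,-30,79.5),(527,318)),((93,30,79.5),(583,233)),((107,30,79.5),(607,247))]
D=[((-80,-111,40),(697,122)),((-80,111,40),(540,487)),((-64,97,40),(514,452)),((-64,33,40),(568,333)),((-64,-23,40),(610,242)),((-64,-71,40),(640,170)),((107,30,79.5),(193,195)),((93,30,79.5),(217,202)),((107,-30,79.5),(252,105)),((93,-30,79.5),(278,113))]
def fit(sets,x0):
    f=lambda p:np.concatenate([(proj(c,place(p,np.array([a for a,_ in L])/1000))-o([b for _,b in L])).ravel() for c,L,o in sets])
    return least_squares(f,x0,loss='soft_l1')
for sets in ([('scene',S,so)],[('side',D,do)],[('scene',S,so),('side',D,do)]):
    r=min((fit(sets,[.5,.2,a]) for a in (0,1.57,3.14,-1.57)),key=lambda r:r.cost); print('rack',r.x.round(4),r.cost.round(2),r.fun.round(1))
so=lambda a:np.array(a)/9+[290,215]; do=lambda a:np.array(a)/11+[260,190]
def bl(sets,x0):
    def f(p):
        o=[]
        for c,L,g in sets:
            P=np.array([(a[0],a[1]*(p[3]*500 if abs(a[1])==1 else 1),a[2]) for a,_ in L])/1000
            o.append((proj(c,place(p,P))-g([b for _,b in L])).ravel())
        return np.concatenate(o)
    return least_squares(f,x0,loss='soft_l1',x_scale=[.1,.1,.5,.01])
# x axis: towards scene lower right
S=[((-60,1,176),(135,185)),((60,1,176),(432,512)),((60,-1,176),(588,420)),((30,-7,212),(450,268)),((30,7,212),(412,297)),((-30,7,212),(262,145))]
D=[((-60,1,176),(615,230)),((-60,-1,176),(550,300)),((60,-1,176),(122,225)),((60,1,176),(198,153)),((30,-7,212),(255,82)),((-30,-7,212),(475,112))]
for flip in (1,-1):
  q=lambda L:[((a[0],a[1]*flip,a[2]),b) for a,b in L]
  for sets in ([('scene',q(S),so)],[('side',q(D),do)],[('scene',q(S),so),('side',q(D),do)]):
    r=min((bl(sets,[.5,-.1,a,.038]) for a in (0,1.57,3.14,-1.57)),key=lambda r:r.cost); print('blade',flip,r.x.round(4),r.cost.round(2),r.fun.round(1))
for uv,z in (((279,260),.16),((321,305),.16)): print(ray('scene',uv,z))
E
```

```text
rack [ 0.518   0.1923 -0.0283] 2.28 [-0.3 -0.6  0.3 -1.4 -0.5  0.4 -0.8  0.   0.  -0.2 -0.4  0.5  0.5  0.1
  0.4 -0.1  0.9  0.4]
rack [ 0.5127  0.1928 -0.0273] 2.54 [ 0.1 -0.8  0.5  0.8  0.5  0.6  0.   0.7 -0.3  0.2  0.1 -0.1 -1.  -0.3
  0.2 -0.6 -0.5 -0.5 -0.  -1.1]
rack [ 0.5146  0.1926 -0.0263] 12.06 [-1.2 -1.2 -0.7 -2.1 -1.4 -0.3 -1.8 -0.6 -1.  -0.8 -1.4 -0.3 -0.5 -0.7
 -0.6 -0.9 -0.1 -0.4 -0.6 -1.  -0.3  0.5 -0.3  0.3 -0.8  0.4 -1.  -0.1
 -0.6 -0.3 -1.8 -0.4 -0.6 -0.7 -1.3 -0.6 -0.8 -1.2]
blade 1 [ 0.5013 -0.239  -0.1159 -0.0426] 19.15 [-1.3  0.5  0.5  0.3 -0.8  0.2 -4.8  3.9  4.8 -2.6  3.5 -3.6]
blade 1 [ 0.4958 -0.2281 -0.1659 -0.0439] 1.53 [-0.2  0.1 -0.   0.6 -0.5 -0.  -0.8  0.1  1.  -0.9  0.6 -0.2]
blade 1 [ 0.4995 -0.2365 -0.1333 -0.0445] 27.45 [-1.1 -0.7 -0.2 -0.6 -0.6 -0.8 -4.8  2.8  4.9 -3.6  3.9 -4.7 -0.9 -1.7
 -0.2 -1.2 -1.  -1.1 -1.7 -1.1  0.3 -2.2  0.1 -1.8]
blade -1 [ 0.5017 -0.2368 -0.1449  0.0446] 1.59 [-0.3 -0.3  0.1  0.2 -0.   0.1  1.2  0.4 -0.1  0.3 -0.7 -1.2]
blade -1 [ 0.4949 -0.2319 -0.1678  0.0443] 1.68 [ 0.4 -0.5  0.5  0.   0.2 -0.6 -0.1 -0.5 -0.4  0.5 -0.7  1.3]
blade -1 [ 0.4996 -0.2364 -0.1429  0.0445] 9.57 [-0.8 -0.9 -0.3 -0.5 -0.6 -0.6  0.7 -0.3 -0.6 -0.3 -1.2 -1.8 -0.9 -1.6
 -0.4 -1.1 -1.  -1.2 -1.6 -1.1 -1.7 -0.2 -1.8  0.4]
[ 0.44107329 -0.32691272  0.16      ]
[ 0.58200951 -0.33953603  0.16      ]
```

The crops confirm a blue blade on the lid at about (0.499, -0.235), with its yaw near -0.15 rad and its width around 44 mm. The rack is at about (0.515, 0.193) with a yaw near -0.027, and its narrow slots are on the -y side. I'll rise and move over the blade for a closer look with the wrist camera.

Call:
jog_arm(
  deltas=[
    [0, 0, 0, -40, 0],
    [0, 0, 0, -80, 0],
    [0, 0, 0, -110, 0],
    [0, 60, -40, -120, 8],
    [0, 95, -60, -120, 16],
    [0, 130, -85, -120, 24],
    [0, 165, -107, -120, 32],
    [0, 200, -129, -120, 32],
  ],
)

```text
t: 0.82
eef_pos: [0.3745, -0.4223, 0.3344]
tool_rot: [[0.988, -0.152, 0.0], [-0.152, -0.988, -0.0], [0.0, 0.0, -1.0]]
force: [0.4, 0.1, 0.6]
grip_width: 0.999
```

```bash
python3 - <<'E'
from h import *
s=bot.read_state(); p=s['eef_pos'];R=s['tool_rot']; print(p,R.round(3))
t=np.array([.4985,-.235,.30]); print(R.T@(t-p)*1000)
c=vision.capture('wrist');Rc=cv2.Rodrigues(c['rvec'])[0]; C=-Rc.T@c['tvec']; print('cam in tool',R.T@(C-p),(R.T@Rc.T).round(3))
cv2.imwrite('pics/w1.png',c['image'][:,:,::-1])
E
```

```text
[ 0.37449477 -0.42227666  0.33443431] [[ 0.988 -0.152  0.   ]
 [-0.152 -0.988 -0.   ]
 [ 0.     0.    -1.   ]]
[  94.07858267 -203.95822723   34.43584326]
cam in tool [ 0.07561938 -0.00050259 -0.16929399] [[-0.    -0.964 -0.265]
 [ 1.     0.    -0.   ]
 [ 0.    -0.265  0.964]]
```

Call:
jog_arm(
  deltas=[
    [0, 16, -35, 0, 0],
    [0, 32, -70, 0, 0],
    [0, 48, -105, 0, 0],
    [0, 64, -140, 0, 0],
    [0, 80, -175, 0, 0],
    [0, 94, -204, 0, 0],
    [0.3, 94, -204, 0, 0],
    [0.3, 94, -204, 0, 0],
  ],
)

```text
t: 1.53
eef_pos: [0.4973, -0.2346, 0.3341]
tool_rot: [[0.99, -0.143, -0.001], [-0.143, -0.99, 0.0], [-0.001, 0.0, -1.0]]
force: [-0.6, -0.4, -0.3]
grip_width: 0.912
```

```bash
python3 - <<'E'
from h import *
c=vision.capture('wrist');s=bot.read_state(); print(s['eef_pos'],s['dq'].round(3),c['rvec'],c['tvec'])
cv2.imwrite('pics/w2.png',c['image'][:,:,::-1])
E
```

```text
[ 0.49680503 -0.23563749  0.33415236] [-0.032 -0.003  0.001 -0.001  0.     0.002] [-1.9317676   2.23023419  0.30197754] [-0.16064631  0.44604138  0.64516735]
```

View pics/w2.png

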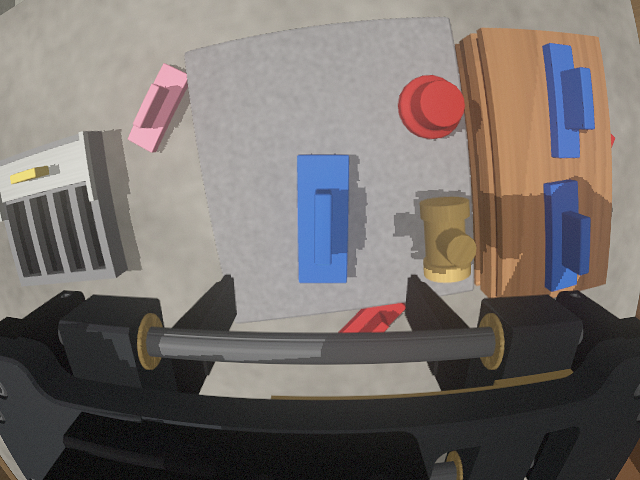

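The wrist view shows the blade at (323,218), its plate corners near (297,155), (348,155), (349,282) and (299,283). The valve is at (446,238) and the plug at (432,105). I'll enlarge for exact corners.

```bash
python3 - <<'E'
import cv2
s=cv2.imread("pics/w2.png")
cv2.imwrite("pics/w2c.png",cv2.resize(s[145:295,270:380],None,fx=4,fy=4,interpolation=cv2.INTER_CUBIC))
E
```

```text
(no output)
```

View pics/w2c.png

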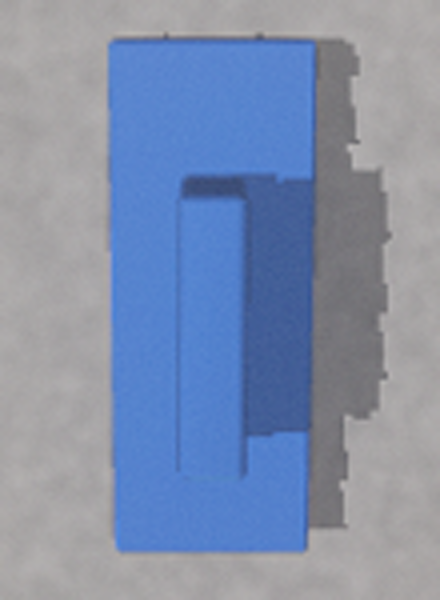

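```bash
cat >> h.py <<'E'
KW=np.array([[371.64829954,0,320.2711137],[0,371.64829954,242.74014348],[0,0,1]])
def wray(uv,z,rvec,tvec):
    # cv2.fisheye with zero distortion = equidistant
    n=cv2.fisheye.undistortPoints(np.array(uv,float).reshape(-1,1,2),KW,np.zeros(4))[:,0]
    R=cv2.Rodrigues(np.array(rvec))[0]; C=-R.T@np.array(tvec); d=np.c_[n,np.ones(len(n))]@R
    return C+d*((z-C[2])/d[:,2])[:,None]
E
python3 - <<'E'
from h import *
rt=([-1.9317676,2.23023419,0.30197754],[-0.16064631,0.44604138,0.64516735])
o=lambda a:np.array(a)/4+[270,145]-[.375,.375]
P=wray(o([(109,41),(316,41),(308,551),(116,551)]),.176,*rt);F=wray(o([(181,197),(246,197),(247,477),(178,477)]),.212,*rt)
for Q in (P,F):
    print(Q.round(4),Q.mean(0).round(4),'w',np.linalg.norm(Q[0]-Q[1]),np.linalg.norm(Q[2]-Q[3]),'L',np.linalg.norm(Q[0]-Q[3]))
    d=Q[0]+Q[1]-Q[2]-Q[3];print(np.arctan2(d[1],d[0]))
s=bot.read_state();R=s['tool_rot'];print(s['eef_pos'],np.arctan2(R[1,0],R[0,0]),R.T@(F.mean(0)-s['eef_pos'])*1000,R.T@(P.mean(0)-s['eef_pos'])*1000)
E
```

```text
[[ 0.5648 -0.2231  0.176 ]
 [ 0.5584 -0.2679  0.176 ]
 [ 0.441  -0.2511  0.176 ]
 [ 0.4475 -0.2062  0.176 ]] [ 0.5029 -0.2371  0.176 ] w 0.04526110414753849 0.04543517415392079 L 0.11859425211272553
-0.1427046038843066
[[ 0.5331 -0.2349  0.212 ]
 [ 0.5312 -0.2476  0.212 ]
 [ 0.4736 -0.2399  0.212 ]
 [ 0.4756 -0.2258  0.212 ]] [ 0.5034 -0.2371  0.212 ] w 0.012828119616192516 0.014271956385616298 L 0.05815070411005397
-0.1449831492563388
[ 0.49680503 -0.23563749  0.33415236] -0.1451730664384568 [  6.81881125   0.42482565 122.14689748] [  6.38566847   0.50907246 158.14729259]
```

The wrist fit gives a width of about 45.3 mm, so this is the 46 mm blade and should end up in slot 4. The fin centre is +6.6 mm along tool x, with the yaw already aligned. Next I descend.

Call:
jog_arm(
  deltas=[
    [0.4, 6.5, 0.5, 30, 0],
    [0.4, 6.5, 0.5, 70, 0],
    [0.4, 6.5, 0.5, 100, 0],
    [0.4, 6.5, 0.5, 125, 0],
    [0.4, 6.5, 0.5, 140, 0],
    [0.4, 6.5, 0.5, 148, 0],
    [0.4, 6.5, 0.5, 152, 0],
    [0.4, 6.5, 0.5, 152, 0],
  ],
)

```text
t: 2.25
eef_pos: [0.5027, -0.2381, 0.1822]
tool_rot: [[0.989, -0.148, -0.001], [-0.148, -0.989, 0.0], [-0.001, -0.0, -1.0]]
force: [-0.4, -0.4, 0.1]
grip_width: 0.598
```

```bash
python3 - <<'E'
from h import *
for n in ('wrist','side'): 
  c=vision.capture(n); im=c['image'][:,:,::-1]
  if n=='side': im=cv2.resize(im[150:250,210:350],None,fx=5,fy=5)
  cv2.imwrite(f'pics/{n}3.png',im)
print(bot.read_state()['eef_pos'])
E
```

```text
[ 0.50370812 -0.23818344  0.18408014]
```

View pics/wrist3.png

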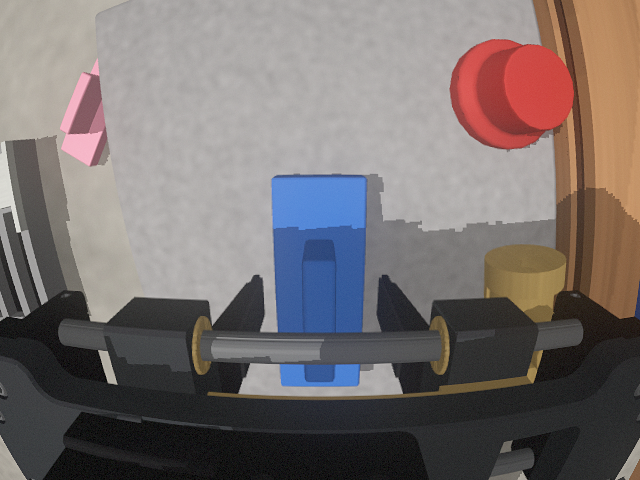

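View pics/side3.png

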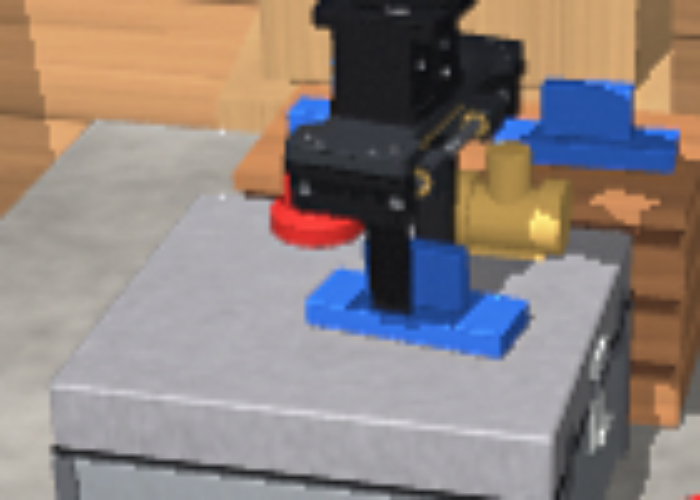

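```bash
python3 - <<'E'
from h import *
for P in ([.5077,-.2097,.184],[.503,-.238,.212],[.533,-.242,.212],[.473,-.234,.212],[.503,-.238,.16]):
    print(P,((proj('side',[P])[0]-[210,150])*5).round(0))
E
```

```text
[0.5077, -0.2097, 0.184] [387. 304.]
[0.503, -0.238, 0.212] [406. 238.]
[0.533, -0.242, 0.212] [357. 230.]
[0.473, -0.234, 0.212] [457. 246.]
[0.503, -0.238, 0.16] [408. 320.]
```

Fingers straddle the fin, and the fin edge at crop (468,265) agrees with the prediction to within a few mm. Now I close, then check.

Call:
jog_arm(
  deltas=[
    [1, 0, 0, 0, 0],
    [1, 0, 0, 0, 0],
    [1, 0, 0, 0, 0],
    [1, 0, 0, 0, 0],
    [1, 0, 0, 0, 0],
    [1, 0, 0, 0, 0],
    [1, 0, 0, 0, 0],
    [1, 0, 0, 0, 0],
  ],
)

```text
t: 3.02
eef_pos: [0.5032, -0.2373, 0.1825]
tool_rot: [[0.989, -0.146, -0.0], [-0.146, -0.989, -0.0], [-0.0, 0.0, -1.0]]
force: [0.6, -0.8, -0.2]
grip_width: 0.149
```

Call:
jog_arm(
  deltas=[
    [1, 0, 0, -5, 0],
    [1, 0, 0, -15, 0],
    [1, 0, 0, -40, 0],
    [1, 0, 0, -75, 0],
    [1, 0, 0, -100, 0],
    [1, 0, 0, -100, 0],
    [1, 0, 0, -100, 0],
    [1, 0, 0, -100, 0],
  ],
)

```text
t: 3.68
eef_pos: [0.5027, -0.2369, 0.2814]
tool_rot: [[0.989, -0.146, -0.001], [-0.146, -0.989, 0.001], [-0.002, -0.001, -1.0]]
force: [-0.2, -1.0, -2.7]
grip_width: 0.146
```

```bash
python3 - <<'E'
from h import *
c=vision.capture('wrist');s=bot.read_state(); print(s['eef_pos'],s['tool_rot'].round(3),c['rvec'],c['tvec'])
cv2.imwrite('pics/w4.png',c['image'][:,:,::-1])
cv2.imwrite('pics/w4c.png',cv2.resize(c['image'][160:400,220:420,::-1],None,fx=2.5,fy=2.5))
E
```

```text
[ 0.50232977 -0.23671079  0.28038331] [[ 0.989 -0.146 -0.003]
 [-0.146 -0.989  0.002]
 [-0.003 -0.001 -1.   ]] [-1.92804213  2.23369836  0.30412059] [-0.1600552   0.46567876  0.59647136]
```

View pics/w4.png

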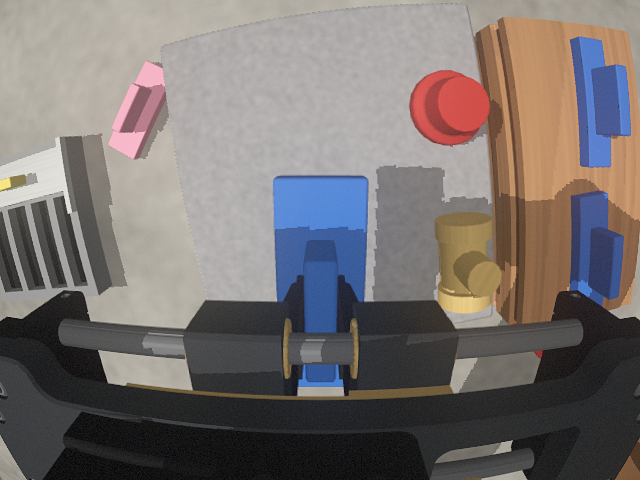

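View pics/w4c.png

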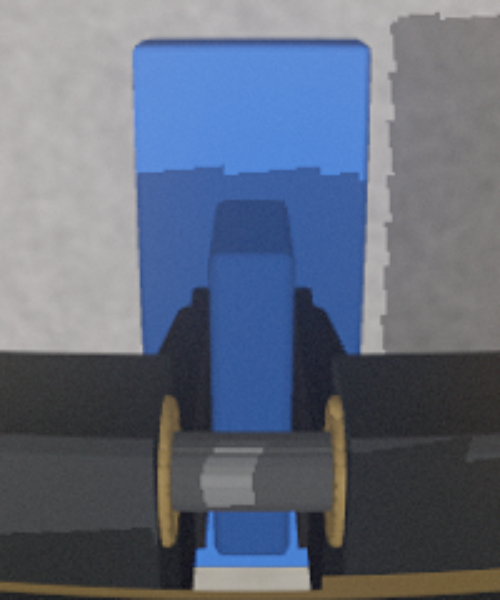

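```bash
python3 - <<'E'
from h import *
rt=([-1.92804213,2.23369836,0.30412059],[-0.1600552,0.46567876,0.59647136])
p=np.array([0.50232977,-0.23671079,0.28038331]);R=np.array([[.989,-.146,-.003],[-.146,-.989,.002],[-.003,-.001,-1]])
o=lambda a:(np.array(a)-.75)/2.5+[220,160]
P=wray(o([(133,45),(370,45),(250,567)]),p[2]-.0065,*rt);F=wray(o([(209,253),(295,253),(290,552),(216,552)]),p[2]+.0295,*rt)
print(((P-p)@R*1000).round(1),((F-p)@R*1000).round(1))
E
```

```text
[[ 59.6 -23.    6.3]
 [ 59.6  22.3   6.3]
 [-59.9  -0.7   6.7]] [[ 29.7  -7.1 -29.6]
 [ 29.7   6.6 -29.6]
 [-28.7   6.7 -29.4]
 [-28.7  -6.9 -29.4]]
```

The blade is held, centred on the TCP to within 0.5 mm, and its underside is about 22.5 mm below the TCP. I'll carry it over to the rack and stop just short of slot 1 to measure the rack with the wrist camera.

Call:
jog_arm(
  deltas=[
    [1, -4, -30, 0, -1],
    [1, -8, -70, 0, -2],
    [1, -12, -110, 0, -3],
    [1, -16, -150, 0, -4],
    [1, -20, -190, 0, -5],
    [1, -25, -230, 0, -6],
    [1, -30, -270, 0, -6.9],
    [1, -34, -300, 0, -6.9],
  ],
)

```text
t: 4.4
eef_pos: [0.5119, 0.0673, 0.28]
tool_rot: [[1.0, -0.024, -0.004], [-0.024, -1.0, 0.001], [-0.004, -0.001, -1.0]]
force: [-0.2, 0.8, -1.5]
grip_width: 0.145
```

Call:
jog_arm(
  deltas=[
    [1, 0, 0, 0, 0],
    [1, 0, 0, 0, 0],
    [1, 0, 0, 0, 0],
  ],
)

```text
t: 4.65
eef_pos: [0.5127, 0.0642, 0.2807]
tool_rot: [[1.0, -0.026, -0.003], [-0.026, -1.0, -0.001], [-0.003, 0.001, -1.0]]
force: [-0.2, 0.2, -1.8]
grip_width: 0.145
```

```bash
python3 - <<'E'
from h import *
c=vision.capture('wrist');s=bot.read_state(); print(s['eef_pos'],s['tool_rot'].round(3),s['dq'].round(3),c['rvec'],c['tvec'])
cv2.imwrite('pics/w5.png',c['image'][:,:,::-1])
cv2.imwrite('pics/w5c.png',cv2.resize(c['image'][120:340,90:310,::-1],None,fx=2.7,fy=2.7,interpolation=cv2.INTER_CUBIC))
E
```

```text
[0.51294265 0.06369631 0.28115965] [[ 1.    -0.027 -0.002]
 [-0.027 -1.    -0.001]
 [-0.002  0.001 -1.   ]] [-0.015 -0.006 -0.01   0.004 -0.001  0.004] [-2.05045149  2.10468616  0.28662252] [0.07781567 0.44509521 0.59067962]
```

View pics/w5.png

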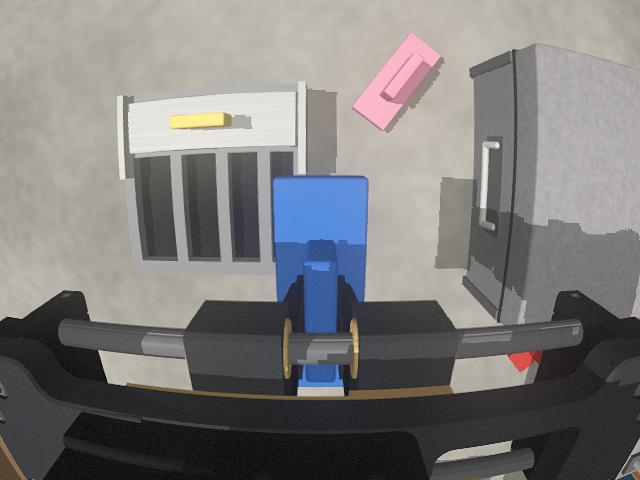

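```bash
python3 - <<'E'
import cv2
s=cv2.imread("pics/w5.png")
cv2.imwrite("pics/w5c.png",cv2.resize(s[75:280,110:312],None,fx=2.9,fy=2.9,interpolation=cv2.INTER_CUBIC))
E
```

```text
(no output)
```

View pics/w5c.png

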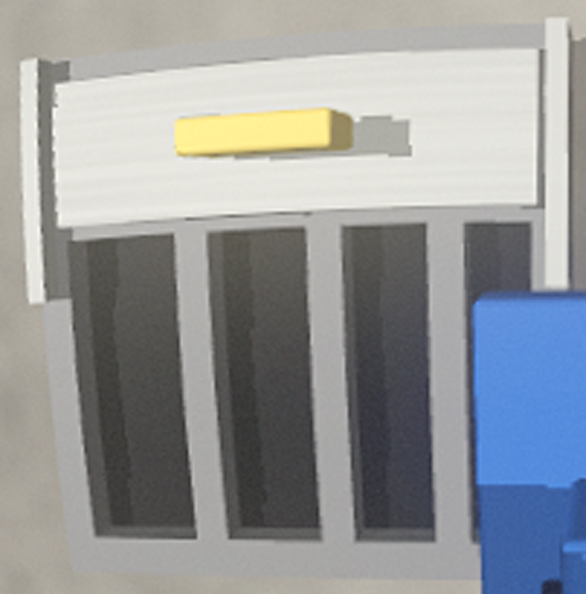

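```bash
cat >> h.py <<'E'
def rackfit(M,rt,z=.04):
    L=np.array([a for a,_ in M])/1000; W=wray([b for _,b in M],z,*rt)[:,:2]
    f=lambda p:(place(p,np.c_[L,L[:,0]*0])[:,:2]-W).ravel()*1000
    r=least_squares(f,[.51,.19,-.03],loss='soft_l1'); print('rack',r.x.round(4)); print(r.fun.reshape(-1,2).round(1).tolist())
    for i,y in enumerate((-84,-40,12,72)): print('slot',i+1,place(r.x,[(0,y/1000,.022)])[0].round(4))
    return r.x
E
python3 - <<'E'
from h import *
rt=([-2.05045149,2.10468616,0.28662252],[0.07781567,0.44509521,0.59067962])
o=lambda a:(np.array(a)-.95)/2.9+[110,75]
M=[((-64,97),(96,537)),((-64,47),(198,539)),((-64,33),(228,539)),((-64,-9),(322,541)),((-64,-23),(355,541)),((-64,-57),(438,543)),((64,33),(207,232)),((64,-9),(305,228)),((64,-23),(342,226)),((64,-57),(427,223)),((64,-71),(464,222)),((64,-97),(531,222))]
rackfit([(a,o(b)) for a,b in M],rt)
E
```

```text
rack [ 0.5191  0.1913 -0.0311]
[[-0.3, 0.8], [-0.4, 0.3], [-0.6, 0.1], [-0.4, -0.3], [-0.6, -0.2], [-0.1, 0.4], [0.4, 0.2], [0.6, -0.7], [0.5, 0.3], [0.2, -0.3], [0.1, -0.0], [0.4, -0.5]]
slot 1 [0.5165 0.1073 0.022 ]
slot 2 [0.5179 0.1513 0.022 ]
slot 3 [0.5195 0.2033 0.022 ]
slot 4 [0.5214 0.2632 0.022 ]
```

The rack fit is consistent, with residuals under 0.8 mm. Moving over slot 1 and lowering to about 12 mm above it.

Call:
jog_arm(
  deltas=[
    [1, 1, -20, 0, 0.2],
    [1, 2.3, -43.7, 0, 0.2],
    [1, 2.3, -43.7, 40, 0.2],
    [1, 2.3, -43.7, 80, 0.2],
    [1, 2.3, -43.7, 120, 0.2],
    [1, 2.3, -43.7, 160, 0.2],
    [1, 2.3, -43.7, 195, 0.2],
    [1, 2.3, -43.7, 205, 0.2],
  ],
)

```text
t: 5.37
eef_pos: [0.5119, 0.1061, 0.0704]
tool_rot: [[0.999, -0.032, -0.012], [-0.032, -0.999, -0.001], [-0.012, 0.002, -1.0]]
force: [-2.0, 0.1, -3.1]
grip_width: 0.142
```

Call:
jog_arm(
  deltas=[
    [1, 0, 0, 0, 0],
    [1, 0, 0, 0, 0],
  ],
)

```text
t: 5.53
eef_pos: [0.5176, 0.1073, 0.0784]
tool_rot: [[1.0, -0.031, 0.001], [-0.031, -1.0, 0.0], [0.001, -0.0, -1.0]]
force: [0.4, -0.3, -1.6]
grip_width: 0.148
```

```bash
python3 - <<'E'
from h import *
c=vision.capture('wrist');s=bot.read_state(); print(s['eef_pos'],s['tool_rot'].round(3),s['force'],c['rvec'].tolist(),c['tvec'].tolist())
cv2.imwrite('pics/w6.png',c['image'][:,:,::-1])
E
```

```text
[0.51888568 0.10769834 0.08001075] [[ 1.    -0.031  0.004]
 [-0.031 -1.     0.   ]
 [ 0.004 -0.001 -1.   ]] [ 0.12930533 -0.24481182 -0.60646501] [-2.0475924457266816, 2.1126848416001507, 0.2846297656727554] [0.1239367428944006, 0.5031113470260321, 0.3947907964153707]
```

View pics/w6.png

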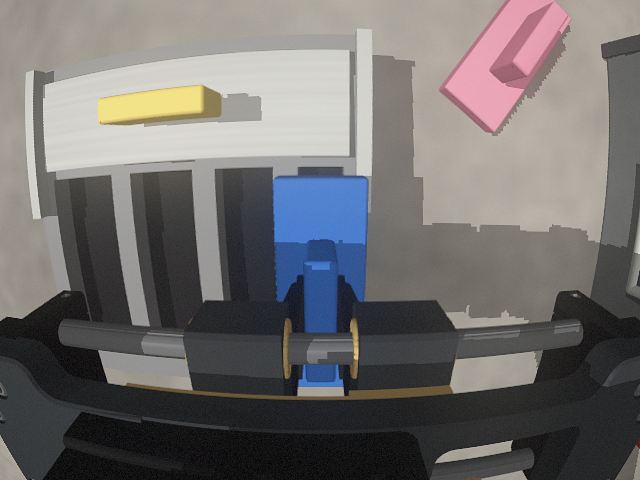

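Blade sits over slot 1, clear of the keeper. Lowering slowly to contact.

Call:
jog_arm(
  deltas=[
    [1, 0, 0, 4, 0],
    [1, 0, 0, 8, 0],
    [1, 0, 0, 10, 0],
    [1, 0, 0, 12, 0],
    [1, 0, 0, 13, 0],
    [1, 0, 0, 14, 0],
    [1, 0, 0, 14, 0],
    [1, 0, 0, 14, 0],
  ],
)

```text
t: 6.25
eef_pos: [0.5168, 0.1082, 0.0635]
tool_rot: [[1.0, -0.03, -0.0], [-0.03, -1.0, -0.0], [-0.0, 0.0, -1.0]]
force: [-0.3, 0.2, -2.0]
grip_width: 0.143
```

Call:
jog_arm(
  deltas=[
    [1, 0, 0, 1, 0],
    [1, 0, 0, 2, 0],
    [1, 0, 0, 3, 0],
    [1, 0, 0, 3, 0],
  ],
)

```text
t: 6.58
eef_pos: [0.5172, 0.1082, 0.0625]
tool_rot: [[1.0, -0.03, -0.0], [-0.03, -1.0, -0.0], [-0.0, 0.0, -1.0]]
force: [-4.6, -0.9, 9.2]
grip_width: 0.144
```

Contact at TCP z 0.0625 with about 11 N of reaction, so the blade rests on top of slot 1 as expected. Lifting and moving on to slot 2.

Call:
jog_arm(
  deltas=[
    [1, 0, 0, 0, 0],
    [1, 0, 0, -6, 0],
    [1, 0, 0, -18, 0],
    [1, 0, -15, -20, 0],
    [1, 0, -30, -20, 0],
    [1, 0, -43, -20, 0],
    [1, 0, -43, -18, 0],
    [1, 0, -43, -16, 0],
  ],
)

```text
t: 7.25
eef_pos: [0.5182, 0.1516, 0.0767]
tool_rot: [[1.0, -0.028, 0.0], [-0.028, -1.0, -0.0], [0.0, 0.0, -1.0]]
force: [-0.0, 0.0, -2.2]
grip_width: 0.145
```

Call:
jog_arm(
  deltas=[
    [1, 0, 0, 4, 0],
    [1, 0, 0, 8, 0],
    [1, 0, 0, 11, 0],
    [1, 0, 0, 13, 0],
    [1, 0, 0, 14, 0],
    [1, 0, 0, 15, 0],
    [1, 0, 0, 16, 0],
    [1, 0, 0, 16, 0],
  ],
)

```text
t: 7.92
eef_pos: [0.5181, 0.1508, 0.0625]
tool_rot: [[1.0, -0.03, -0.001], [-0.03, -1.0, -0.001], [-0.001, 0.001, -1.0]]
force: [-8.2, -3.1, 10.7]
grip_width: 0.146
```

Slot 2 also rejects it, with contact again at z 0.0625. On to slot 3.

Call:
jog_arm(
  deltas=[
    [1, 0, 0, 0, 0],
    [1, 0, 0, -6, 0],
    [1, 0, 0, -18, 0],
    [1, 0, -15, -20, 0],
    [1, 0, -35, -20, 0],
    [1, 0, -52, -20, 0],
    [1, 0, -52, -18, 0],
    [1, 0, -52, -16, 0],
  ],
)

```text
t: 8.58
eef_pos: [0.5201, 0.2036, 0.0771]
tool_rot: [[1.0, -0.028, 0.001], [-0.028, -1.0, 0.0], [0.001, -0.0, -1.0]]
force: [-0.4, 0.5, -1.8]
grip_width: 0.149
```

Call:
jog_arm(
  deltas=[
    [1, 0, 0, 4, 0],
    [1, 0, 0, 8, 0],
    [1, 0, 0, 11, 0],
    [1, 0, 0, 13, 0],
    [1, 0, 0, 14, 0],
    [1, 0, 0, 15, 0],
    [1, 0, 0, 16, 0],
    [1, 0, 0, 16, 0],
  ],
)

```text
t: 9.25
eef_pos: [0.5196, 0.2026, 0.0625]
tool_rot: [[1.0, -0.03, -0.001], [-0.03, -1.0, -0.001], [-0.001, 0.001, -1.0]]
force: [-6.9, -3.1, 9.9]
grip_width: 0.142
```

```bash
python3 - <<'E'
from h import *
c=vision.capture('wrist');s=bot.read_state(); print(s['eef_pos'],s['tool_rot'].round(3),s['force'],c['rvec'].tolist(),c['tvec'].tolist())
cv2.imwrite('pics/w7.png',c['image'][:,:,::-1])
E
```

```text
[0.51962418 0.20262653 0.06245692] [[ 1.    -0.03  -0.001]
 [-0.03  -1.    -0.001]
 [-0.001  0.001 -1.   ]] [-7.04344635 -3.99611296  9.72593745] [-2.0472999085210324, 2.109950134785379, 0.2850289075221812] [0.2184936111321982, 0.5062449592790716, 0.38030263998551794]
```

View pics/w7.png

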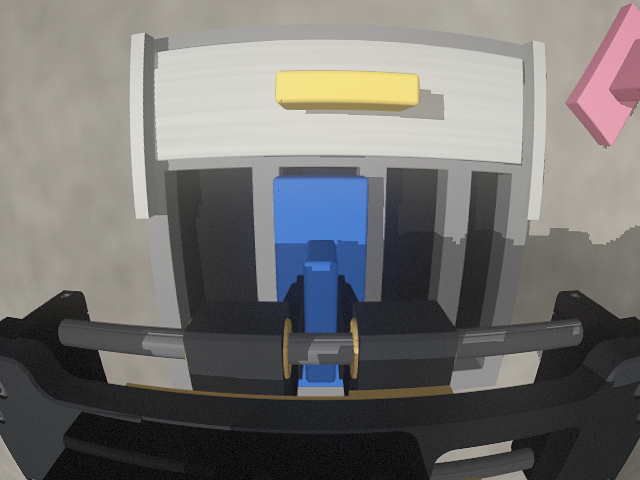

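Slot 3 rejects it too, so slot 4 it is. I'll refine the slot 4 position from this close view.

```bash
python3 - <<'E'
import cv2
s=cv2.imread("pics/w7.png")
cv2.imwrite("pics/w7c.png",cv2.resize(s[145:305,140:340],None,fx=3.7,fy=3.7,interpolation=cv2.INTER_CUBIC))
cv2.imwrite("pics/w7d.png",cv2.resize(s[145:305,340:540],None,fx=3.7,fy=3.7,interpolation=cv2.INTER_CUBIC))
E
```

```text
(no output)
```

View pics/w7c.png

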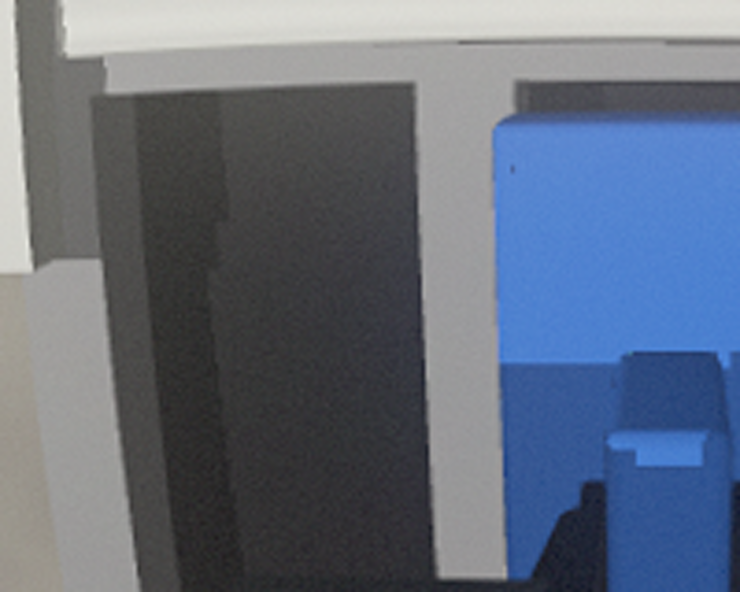

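View pics/w7d.png

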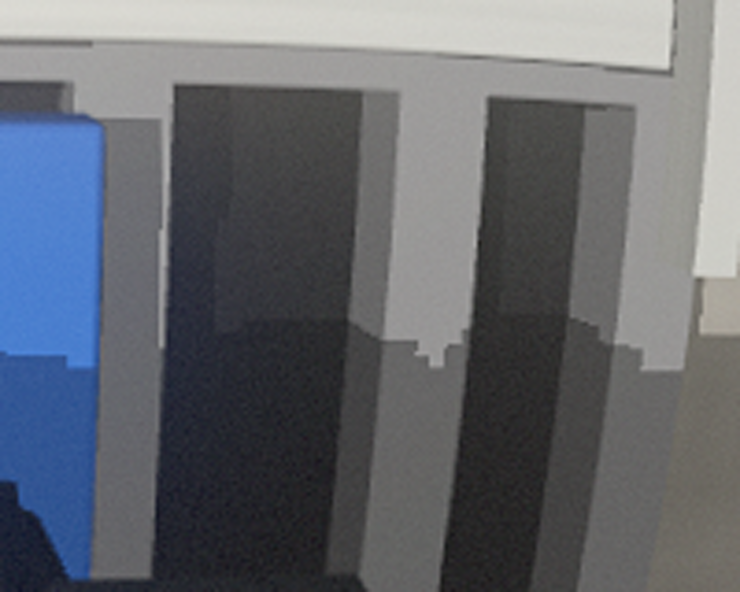

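```bash
python3 - <<'E'
from h import *
rt=([-2.0472999085210324,2.109950134785379,0.2850289075221812],[0.2184936111321982,0.5062449592790716,0.38030263998551794])
c=lambda a:(np.array(a)-1.35)/3.7+[140,145]
d=lambda a:(np.array(a)-1.35)/3.7+[340,145]
M=[((64,97),c((92,97))),((64,47),c((415,82))),((64,33),c((516,80))),((64,-9),d((71,83))),((64,-23),d((174,85))),((64,-57),d((400,93))),((64,-71),d((488,98))),((64,-97),d((636,106)))]
rackfit(M,rt)
for a,b in ((c((415,82)),c((437,578))),(d((174,85)),d((152,578))),(d((400,93)),d((360,578))),(c((92,97)),c((140,590)))):
    W=wray([a,b],.04,*rt); v=W[0]-W[1]; print('yaw',np.arctan2(v[1],v[0]))
P=wray([c((494,125)),d((103,125))],.0565,*rt); print('blade front',P)
E
```

```text
rack [ 0.5189  0.1918 -0.032 ]
[[0.2, 0.7], [-0.2, 0.1], [-0.2, 0.4], [0.1, -0.5], [0.1, 0.1], [0.1, -0.2], [0.1, -0.1], [-0.2, -0.5]]
slot 1 [0.5162 0.1079 0.022 ]
slot 2 [0.5176 0.1518 0.022 ]
slot 3 [0.5193 0.2038 0.022 ]
slot 4 [0.5212 0.2638 0.022 ]
yaw -0.03119660272736168
yaw -0.030401120224268205
yaw -0.028909623102917743
yaw -0.035046983810554974
blade front [[0.57940949 0.22356496 0.0565    ]
 [0.578065   0.17890115 0.0565    ]]
```

Call:
jog_arm(
  deltas=[
    [1, 0, 0, -6, 0],
    [1, 0, 0, -18, 0],
    [1, 0, -15, -20, 0],
    [1, 0, -35, -20, 0],
    [1, 0, -55, -20, 0],
    [1, 0, -60.5, -19, 0],
    [1, 0, -60.5, -16, 0],
    [1, 0, -60.5, -14, 0],
  ],
)

```text
t: 9.97
eef_pos: [0.5214, 0.2634, 0.0744]
tool_rot: [[1.0, -0.029, -0.0], [-0.029, -1.0, -0.001], [-0.0, 0.001, -1.0]]
force: [-0.1, -0.3, -1.7]
grip_width: 0.146
```

Call:
jog_arm(
  deltas=[
    [1, 0, 0, 0, 0],
    [1, 0, 0, 0, 0],
    [1, 0, 0, 0, 0],
    [1, 0, 0, 0, 0],
  ],
)

```text
t: 10.3
eef_pos: [0.5216, 0.263, 0.0746]
tool_rot: [[1.0, -0.031, 0.0], [-0.031, -1.0, -0.0], [0.0, 0.0, -1.0]]
force: [0.1, 0.6, -2.5]
grip_width: 0.143
```

```bash
python3 - <<'E'
from h import *
c=vision.capture('wrist');s=bot.read_state(); print(s['eef_pos'],s['tool_rot'].round(3),s['force'],c['rvec'].tolist(),c['tvec'].tolist())
cv2.imwrite('pics/w8c.png',cv2.resize(c['image'][150:310,230:430,::-1],None,fx=3.7,fy=3.7,interpolation=cv2.INTER_CUBIC))
E
```

```text
[0.52163361 0.2631617  0.07462637] [[ 1.   -0.03  0.  ]
 [-0.03 -1.    0.  ]
 [ 0.   -0.   -1.  ]] [ 0.21616683 -0.42854911 -2.2830441 ] [-2.047975536090582, 2.1115553809915557, 0.2849919765845481] [0.2792911588215766, 0.5033218529350257, 0.391160070341753]
```

View pics/w8c.png

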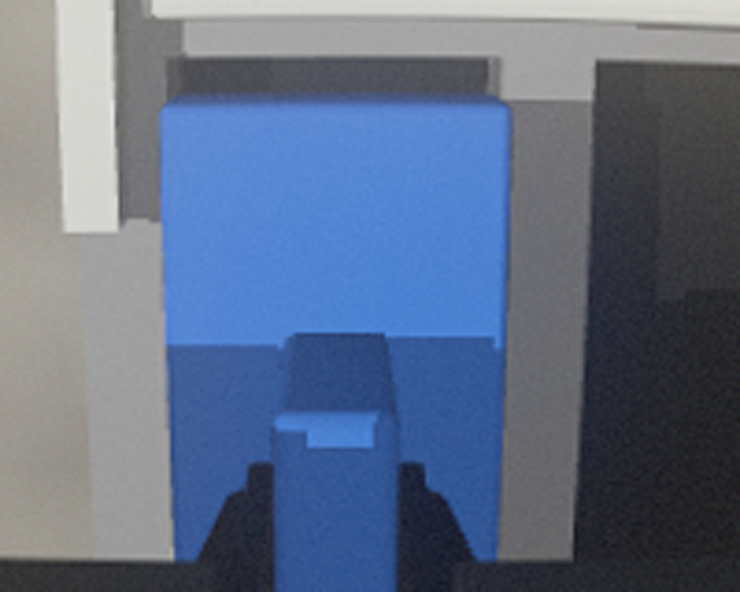

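```bash
python3 - <<'E'
from h import *
rt=([-2.047975536090582,2.1115553809915557,0.2849919765845481],[0.2792911588215766,0.5033218529350257,0.391160070341753])
c=lambda a:(np.array(a)-1.35)/3.7+[230,150]
W=wray([c((167,61)),c((500,58))],.04,*rt);P=wray([c((161,105)),c((511,105))],.068,*rt)
R=np.array([[1,.031],[-.031,1]]).T
print(W,P,np.linalg.norm(W[0]-W[1]),np.linalg.norm(P[0]-P[1]))
d=(P.mean(0)-W.mean(0))[:2]*1000; y=-.031; print('front of blade rel slot end, local',np.cos(y)*d[0]+np.sin(y)*d[1],-np.sin(y)*d[0]+np.cos(y)*d[1])
E
```

```text
[[0.5855614  0.28646039 0.04      ]
 [0.58449155 0.23712242 0.04      ]] [[0.58151456 0.28402743 0.068     ]
 [0.58014202 0.23907158 0.068     ]] 0.049349573179897625 0.04497679532606369
front of blade rel slot end, local -4.188666489004521 -0.3719023641608823
```

Over slot 4 the offset is -0.2 mm in x and -0.4 mm in y, inside the ±4 mm and ±2 mm clearances. Lowering in.

Call:
jog_arm(
  deltas=[
    [1, 0, -0.3, 4, 0],
    [1, 0, -0.3, 8, 0],
    [1, 0, -0.3, 11, 0],
    [1, 0, -0.3, 14, 0],
    [1, 0, -0.3, 17, 0],
    [1, 0, -0.3, 20, 0],
    [1, 0, -0.3, 22, 0],
    [1, 0, -0.3, 22, 0],
  ],
)

```text
t: 11.02
eef_pos: [0.5211, 0.2637, 0.0518]
tool_rot: [[1.0, -0.03, -0.001], [-0.03, -1.0, -0.0], [-0.001, 0.0, -1.0]]
force: [-0.4, -0.0, -0.9]
grip_width: 0.144
```

Call:
jog_arm(
  deltas=[
    [1, 0, 0, 3, 0],
    [1, 0, 0, 5, 0],
    [1, 0, 0, 6, 0],
    [1, 0, 0, 7, 0],
    [1, 0, 0, 8, 0],
    [1, 0, 0, 8, 0],
  ],
)

```text
t: 11.52
eef_pos: [0.5216, 0.2639, 0.0446]
tool_rot: [[1.0, -0.03, 0.0], [-0.03, -1.0, 0.0], [0.0, -0.0, -1.0]]
force: [0.1, 0.6, -2.3]
grip_width: 0.148
```

Call:
jog_arm(
  deltas=[
    [1, 0, 0, 1, 0],
    [1, 0, 0, 1.5, 0],
    [1, 0, 0, 1.5, 0],
    [1, 0, 0, 1.5, 0],
  ],
)

```text
t: 11.85
eef_pos: [0.5218, 0.264, 0.0445]
tool_rot: [[1.0, -0.03, 0.0], [-0.03, -1.0, -0.0], [0.0, 0.0, -1.0]]
force: [-3.9, -2.0, 5.6]
grip_width: 0.147
```

The blade is on the floor at z 0.0445, as predicted. Next I open, wait and rise.

Call:
jog_arm(
  deltas=[
    [0.85, 0, 0, 0, 0],
    [0.7, 0, 0, 0, 0],
    [0.6, 0, 0, 0, 0],
    [0.6, 0, 0, 0, 0],
    [0.6, 0, 0, 0, 0],
    [0.6, 0, 0, 0, 0],
  ],
)

```text
t: 12.35
eef_pos: [0.5215, 0.2639, 0.0429]
tool_rot: [[1.0, -0.03, -0.0], [-0.03, -1.0, 0.0], [-0.0, -0.0, -1.0]]
force: [-0.4, 0.6, 0.1]
grip_width: 0.386
```

Call:
jog_arm(
  deltas=[
    [0.6, 0, 0, -5, 0],
    [0.6, 0, 0, -20, 0],
    [0.6, 0, 0, -50, 0],
    [0.6, 0, 0, -85, 0],
    [0.6, 0, 0, -110, 0],
    [0.6, 0, 0, -110, 0],
    [0.6, 0, 0, -110, 0],
    [0.6, 0, 0, -110, 0],
  ],
)

```text
t: 13.02
eef_pos: [0.521, 0.2637, 0.1525]
tool_rot: [[1.0, -0.03, -0.001], [-0.03, -1.0, -0.0], [-0.001, 0.0, -1.0]]
force: [0.1, -0.4, 0.4]
grip_width: 0.4
```

```bash
python3 - <<'E'
from h import *
c=vision.capture('wrist');s=bot.read_state(); print(s['eef_pos'],s['tool_rot'].round(3),c['rvec'].tolist(),c['tvec'].tolist())
cv2.imwrite('pics/w9.png',c['image'][:,:,::-1])
d=vision.capture('side'); cv2.imwrite('pics/s9.png',cv2.resize(d['image'][290:410,140:310,::-1],None,fx=4.5,fy=4.5,interpolation=cv2.INTER_CUBIC))
E
```

```text
[0.52053506 0.26349622 0.15145399] [[ 1.    -0.03  -0.002]
 [-0.03  -1.    -0.001]
 [-0.002  0.001 -1.   ]] [-2.0480830486835475, 2.110138258162192, 0.28543079736636306] [0.27952032202126875, 0.48206876160500156, 0.46665309688119166]
```

View pics/w9.png

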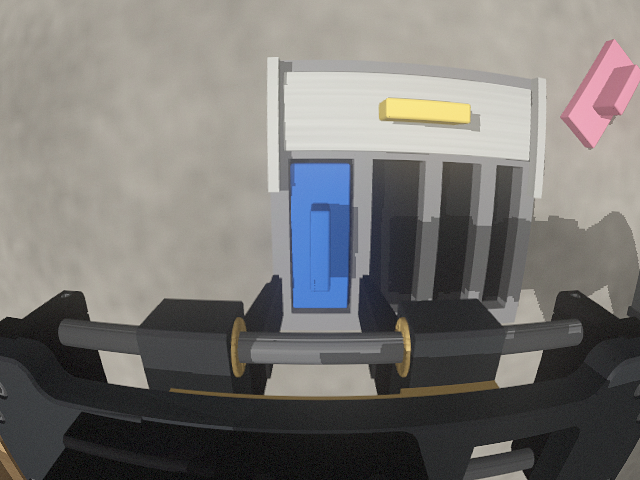

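View pics/s9.png

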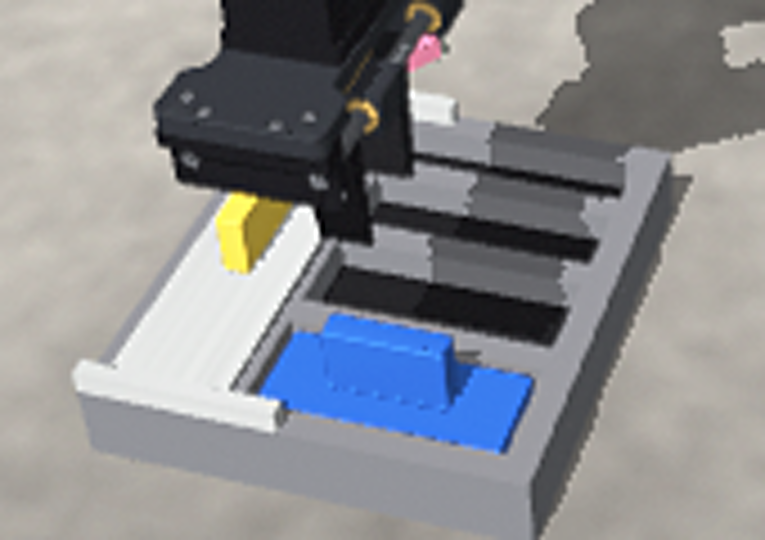

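The blade is flat in slot 4 and the keeper is still open. Now I shut the fingers and go beyond the yellow fin's +x side, to push it home.

Call:
jog_arm(
  deltas=[
    [1, 25, 14, 0, 0],
    [1, 55, 30, 0, 0],
    [1, 85, 46, 0, 0],
    [1, 115, 62, 0, 0],
    [1, 133, 72, 0, 0],
    [1, 133, 72, 0, 0],
    [1, 133, 72, 0, 0],
    [1, 133, 72, 20, 0],
  ],
)

```text
t: 13.78
eef_pos: [0.654, 0.1887, 0.1361]
tool_rot: [[1.0, -0.03, 0.005], [-0.03, -1.0, 0.001], [0.005, -0.002, -1.0]]
force: [0.3, 0.1, 0.9]
grip_width: 0.005
```

```bash
python3 - <<'E'
from h import *
c=vision.capture('wrist');s=bot.read_state(); print(s['eef_pos'],s['tool_rot'].round(3),s['grip_width'])
cv2.imwrite('pics/w10.png',c['image'][:,:,::-1])
d=vision.capture('side'); cv2.imwrite('pics/s10.png',cv2.resize(d['image'][250:410,100:310,::-1],None,fx=3.7,fy=3.7,interpolation=cv2.INTER_CUBIC))
E
```

```text
[0.65006831 0.18819705 0.12889805] [[ 1.    -0.029 -0.005]
 [-0.029 -1.    -0.001]
 [-0.005  0.001 -1.   ]] 0.007047881467835719
```

View pics/s10.png

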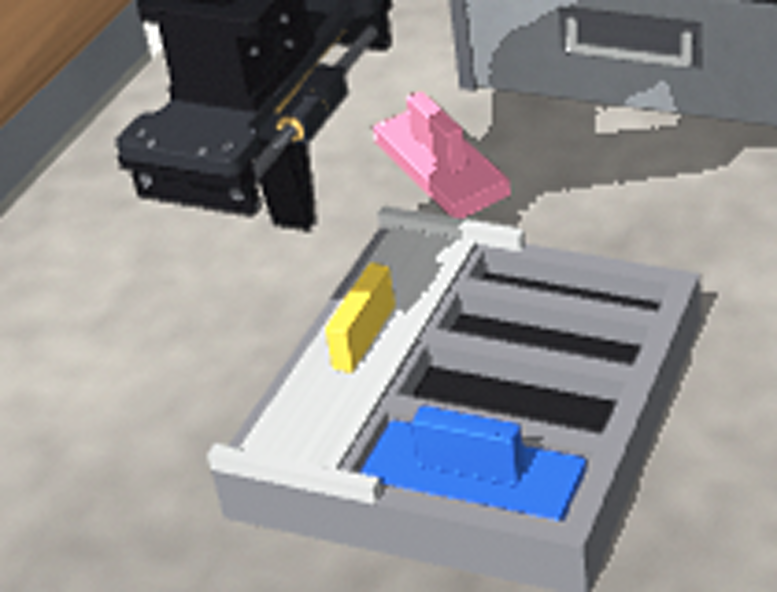

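View pics/w10.png

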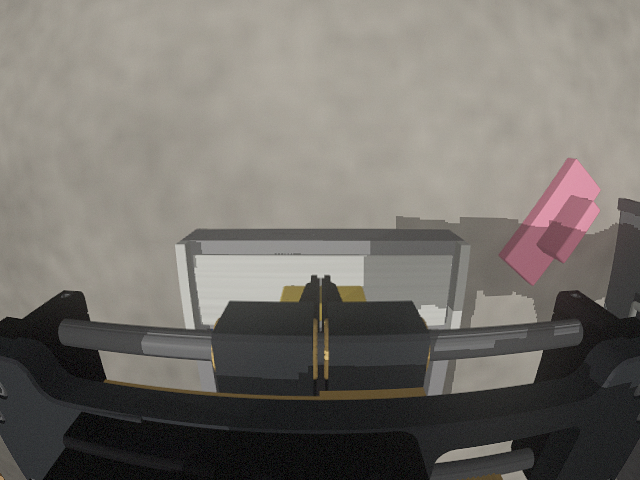

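Shut fingers are beyond the fin, at rack x about 132 mm against the fin face at 107. Lowering beside it.

Call:
jog_arm(
  deltas=[
    [1, 0, 0, 0, 0],
    [1, 0, 0, 20, 0],
    [1, 0, 0, 40, 0],
    [1, 0, 0, 55, 0],
    [1, 0, 0, 66, 0],
    [1, 0, 0, 72, 0],
    [1, 0, 0, 72, 0],
    [1, 0, 0, 72, 0],
  ],
)

```text
t: 14.55
eef_pos: [0.6525, 0.1881, 0.0613]
tool_rot: [[1.0, -0.03, 0.0], [-0.03, -1.0, 0.0], [0.0, -0.0, -1.0]]
force: [0.9, 0.3, 0.5]
grip_width: 0.005
```

Call:
jog_arm(
  deltas=[
    [1, -5, 0, 0, 0],
    [1, -10, 0, 0, 0],
    [1, -13, 0, 0, 0],
    [1, -16, 0, 0, 0],
    [1, -19, 0, 0, 0],
    [1, -22, 0, 0, 0],
    [1, -25, 0, 0, 0],
    [1, -25, 0, 0, 0],
  ],
)

```text
t: 15.22
eef_pos: [0.6272, 0.1888, 0.0616]
tool_rot: [[1.0, -0.03, 0.001], [-0.03, -1.0, 0.0], [0.001, -0.0, -1.0]]
force: [2.2, 0.8, 0.9]
grip_width: -0.0
```

Call:
jog_arm(
  deltas=[
    [1, -3, 0, 0, 0],
    [1, -6, 0, 0, 0],
    [1, -9, 0, 0, 0],
    [1, -11, 0, 0, 0],
    [1, -13, 0, 0, 0],
    [1, -14, 0, 0, 0],
    [1, -14, 0, 0, 0],
  ],
)

```text
t: 15.8
eef_pos: [0.6129, 0.1891, 0.0609]
tool_rot: [[1.0, -0.03, -0.0], [-0.03, -1.0, -0.0], [-0.0, 0.0, -1.0]]
force: [1.7, -0.1, 2.1]
grip_width: 0.004
```

Call:
jog_arm(
  deltas=[
    [1, -1, 0, 0, 0],
    [1, -2, 0, 0, 0],
    [1, -3, 0, 0, 0],
    [1, -4, 0, 0, 0],
    [1, -4, 0, 0, 0],
  ],
)

```text
t: 16.22
eef_pos: [0.6116, 0.1892, 0.061]
tool_rot: [[1.0, -0.03, 0.006], [-0.03, -1.0, 0.0], [0.006, -0.001, -1.0]]
force: [10.4, 0.3, -3.6]
grip_width: 0.003
```

It stopped at x 0.6116, against a predicted home of about 0.611, and the reaction climbed to 10 N, so it is against its stop. Backing off and rising.

Call:
jog_arm(
  deltas=[
    [1, 8, 0, 0, 0],
    [1, 18, 0, 0, 0],
    [1, 20, 0, -20, 0],
    [1, 20, 0, -55, 0],
    [1, 20, 0, -95, 0],
    [1, 20, 0, -130, 0],
    [1, 20, 0, -150, 0],
    [1, 20, 0, -150, 0],
  ],
)

```text
t: 16.88
eef_pos: [0.6322, 0.1892, 0.2178]
tool_rot: [[1.0, -0.03, 0.009], [-0.03, -1.0, 0.002], [0.009, -0.002, -1.0]]
force: [1.0, 0.1, 1.0]
grip_width: 0.003
```

Call:
jog_arm(
  deltas=[
    [1, -40, 0, 0, 0],
    [1, -80, 0, 0, 0],
    [1, -120, 0, 0, 0],
    [1, -150, 0, 0, 0],
    [1, -150, 0, 0, 0],
    [1, -150, 0, 0, 0],
    [1, -150, 0, 0, 0],
    [1, -150, 0, 0, 0],
  ],
)

```text
t: 17.55
eef_pos: [0.4802, 0.193, 0.2105]
tool_rot: [[1.0, -0.03, -0.001], [-0.03, -1.0, -0.0], [-0.001, 0.0, -1.0]]
force: [0.6, 0.2, 0.6]
grip_width: 0.005
```

```bash
python3 - <<'E'
from h import *
c=vision.capture('wrist');s=bot.read_state(); print(s['t'],s['eef_pos'],c['rvec'].tolist(),c['tvec'].tolist())
cv2.imwrite('pics/w11.png',c['image'][:,:,::-1])
cv2.imwrite('pics/sc11.png',vision.capture('scene')['image'][:,:,::-1])
d=vision.capture('side'); cv2.imwrite('pics/s11.png',cv2.resize(d['image'][290:410,140:310,::-1],None,fx=4.5,fy=4.5,interpolation=cv2.INTER_CUBIC))
E
```

```text
17.6 [0.48032512 0.19296351 0.21065115] [-2.0475861852050894, 2.110633186267444, 0.2855396673246564] [0.20782971263510922, 0.4292110769593969, 0.5123501170454666]
```

View pics/w11.png

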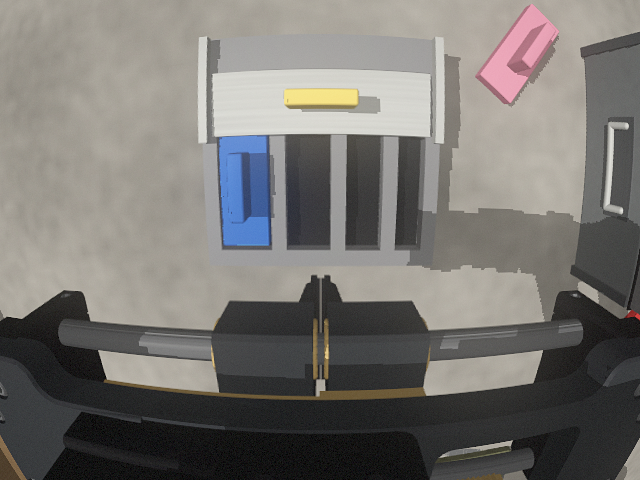

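View pics/s11.png

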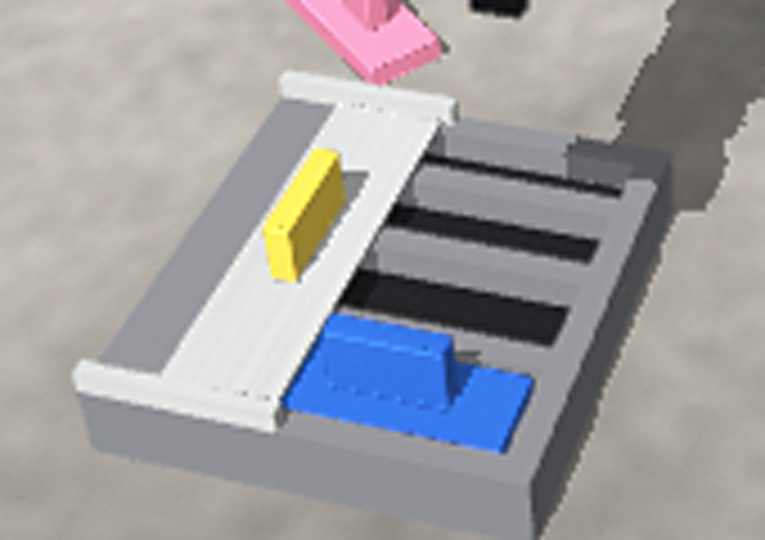

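View pics/sc11.png

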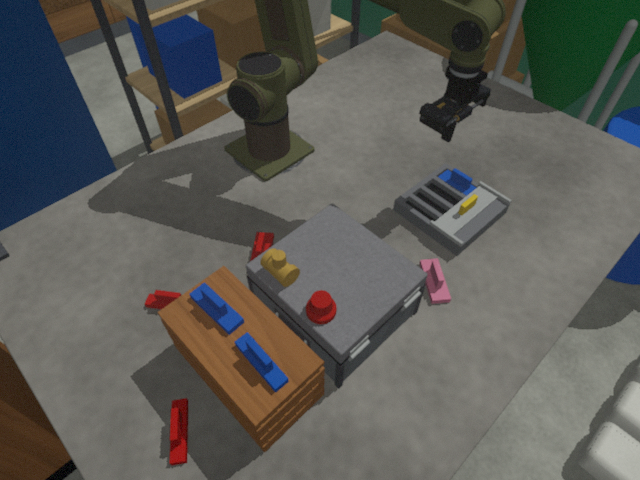

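The blade at wrist (245,190) is under the keeper, the valve, plug and spare blades look unmoved, and the arm is clear. One numeric check of the keeper and blade before handing in.

```bash
python3 - <<'E'
from h import *
rt=([-2.0475861852050894,2.110633186267444,0.2855396673246564],[0.20782971263510922,0.4292110769593969,0.5123501170454666])
p=np.array([.519,.1916,-.0312])
def loc(W): 
    d=(W[:,:2]-p[:2]);c,s=np.cos(p[2]),np.sin(p[2]); return (np.c_[c*d[:,0]+s*d[:,1],-s*d[:,0]+c*d[:,1]]*1000).round(1)
print('fin',loc(wray([(285,90),(357,90),(357,106),(285,106)],.0795,*rt)).tolist())
print('keeper edge',loc(wray([(215,135),(322,135),(429,137)],.0455,*rt)).tolist())
print('blade -x end',loc(wray([(222,246),(270,246)],.038,*rt)).tolist())
E
```

```text
fin [[80.3, 28.7], [80.3, -28.6], [67.2, -28.6], [67.1, 28.7]]
keeper edge [[46.5, 96.5], [44.0, -0.9], [45.0, -98.6]]
blade -x end [[-60.6, 96.8], [-60.5, 48.9]]
```

```bash
python3 -c "
from station import finish_job
print(finish_job())"
```

```text
the job is handed in; nothing more can be done
None
```

The blade from the lid is flat in slot 4 and the keeper is home over its end. I handed the job in at about 17.7 s on the robot's clock; no verdict is reported.

**Blade:** I gripped it by its fin; it measured about 45 mm wide in the pictures, so it is the 46 mm one. I lowered it onto slots 1, 2 and 3, and each time it stopped on the rack's top with 10–13 N of contact. It then went into slot 4 without resistance, down to the predicted floor height, and I released it there. The last wrist picture puts it within about 1 mm of the slot's centre, and the side picture shows it flat.

**Keeper:** I pushed the yellow fin with the shut fingers until it stopped with about 10 N of reaction. The wrist picture then put the fin's centre at about 74 mm and the keeper's edge at about 45 mm in the rack's x. That is about 25 mm of travel, so it is fully home.

**Other things:** In the last scene picture the spare blades, valve, plug and red and pink look-alikes look unmoved; I judged that by eye. The arm was clear of everything.

**Disagreement:** The scene and side cameras differed by about 5–7 mm in x. I used the wrist-camera measurements instead, which agreed with the contacts.

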